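Switch the grinding-ball sorter to its other chute

ROBOT

A 6-joint arm with a two-finger parallel gripper is mounted at the origin on the work surface. World frame = base frame: x ahead of the robot, y to its left, z up, the work surface at z = 0. Lengths are in m, angles in degrees, forces in N, time in s.
With the tool pointing down it reaches from about 0.35 to 0.8 m from the base axis. Payload 7.3 kg.
Tool frame: the origin (TCP) lies at the very end of the fingers, on their centre line; the grasp point (between the pads) lies 19 mm behind it; z points along the fingers, y is the line along which they close (so a half turn about z gives the same grasp; the last joint's range is limited). The gripper opens to 85 mm and grips with 20 to 120 N. Pads are 22 mm wide; open, the fingers measure 114 mm over their backs; the gripper's body (76 mm by 85 mm) begins 54 mm behind the grasp point. The pads swing forward as they close: fully open they stand 13 mm farther back than shut.
Start: joints at [-77.578, 19.595, 87.324, -0, 73.075, -8.365], TCP at [0.186, -0.491, 0.231] pointing down, gripper open.
Joint ranges: [-145.02, 145.02], [-44.19, 115.74], [2.07, 154.8], [-57.11, 237.11], [16.16, 152.29], [-177.93, 177.93]. Speed limits (degrees/s): [147.25, 147.25, 180, 180, 180, 180].

INTERFACE

Orientations are given as [roll, pitch, yaw] about the fixed x, y, z axes, in that order (R = Rz(yaw) Ry(pitch) Rx(roll)).
In Python, from rig import env, vision gives the robot as it stands. The module is installed in compiled form; this text tells all that it offers.
- The arm moves only by the shell command python3 -m inch 'ROWS' [OPENING]. ROWS is JSON, a list of rows, each a list of 6 numbers: the shift along the tool's x, y, z in units of 30 mm (1.0 is 30 mm), then the turn, a rotation vector about the tool's x, y, z in rad. In form: [[dx, dy, dz, wx, wy, wz], ...]. A call has 1 to 20 rows; each row is the pose to reach, as a shift and turn from the pose commanded when the call began, along the tool's axes at that moment; what a row does not reach only later rows make up. A row lasts 1/12 s, in which the tool goes at most 41.7 mm and 7.16 degrees, less where a joint would pass 70% of its speed; a pose out of reach is approached as far as the arm can. A call with a gripper value outside its range is refused whole. OPENING is the finger opening in mm, from 0 to 85.4, set as the call begins (- or left out, the last holds). The fingers move at their own pace and stop on an object; the grip force is fixed at half the most. Time passes only in rows, so rows that repeat a pose let the fingers close. It gives the time, the measured TCP pose, the force, the opening and the grip force at its end, in the units of the state.
- env.state(): the state, without advancing time (a new reading comes with each control period).
- vision.capture(name): name is "scene" or "top" or "wrist"; returns (picture, depth): 400x640x3 uint8, blue, green, red; 400x640 float32, m along the optical axis (not along the pixel's ray), 0 where there is no reading.
- vision.camera_info(name): a dict with "fx", "fy", "cx", "cy" (pixels), "k1" (the pictures are not rectified: a ray, as slopes to the right and down, at radius r is drawn at 1 + k1 r^2 times it, then the intrinsics apply), "R" (3x3) and "t" (3): a world point X has camera coordinates R X + t. Camera axes: x right, y down, z forward; pixel columns grow to the right and rows downward; lengths in m; the calibration is good to about 2 mm. A picture is of the moment at which its call begins: read the wrist's pose just before it. camera_info takes no time and is no camera call; for the wrist camera it gives the pose at the moment of the call.
- env.job_done(): hands the job in; it is judged then, once.
The state is a dict: "time_s": time; "joints": joint angles; "joint_vel": joint speeds; "effort": joint torques, N m; "position": TCP position; "tool_rot": TCP orientation; "force": force on the tool from outside, world axes, zero at the start; "moment": the same for the moment, N m; "grip_width": finger opening in m; "grasp_force": force on a finger pad.
Only numpy, scipy, OpenCV 4.12 (cv2) and the standard library are available. Lean on these libraries where they do the work, as an engineer would, in place of code of your own. Each camera call takes 0.05 s, during which the arm holds its last target. There are 200 camera calls.

TASK

Rock the sorter's seesaw gate over its pivot to its other side by pressing down its raised end, then with a fingertip push the row of three grinding balls along the feed groove so that all three roll over the gate and come to rest in the chute on the newly lowered side. Pick nothing up: touch the balls only while pushing them in the groove, let them roll the rest of the way by themselves, and leave the bottles and other things on the bench alone.

Things in the scene. Friction and masses are not known exactly. Their poses are not given: they have to be found in the camera images.
- sorter: grey and aluminium ball sorter fixed on the bench, base plate 190 x 440 x 6 mm. Origin: at bench level (z = 0) straight under the middle of the gate. Its x axis runs along the feed groove towards the gate (away from the robot), its y axis along the gate towards the left chute. Balls past the groove's crest drop onto the gate and roll to its low side.
- feed_rear (a point): bottom of the V feed groove at its rear end, sorter x = -122 mm, 74 mm above the bench. The groove (19 mm wide, sides rise 30 degrees, 5.5 mm high) climbs 0.055 rad from here to the crest. A thin stop here stands 5 mm above the groove's bottom; a fingertip reaches the rearmost ball from behind, over it, and the space behind, 100 mm long, is free.
- feed_crest (a point): bottom of the feed groove at its gate end, sorter x = -24 mm, 79 mm above the bench (groove sides reach 84.5 mm): once a ball's centre passes this, it drops onto the gate
- gate (a joint): tilt of the seesaw gate, rad, about the sorter's x axis, stops at -0.3 and +0.3. Positive: left (+y) end up, balls go to the right chute; negative: right end up, balls go left. A disc weight above the pivot (55 mm up, at sorter x = +29 mm) makes it top-heavy: it rests at one stop and, pushed past level, falls to the other by itself; 1 N at the raised end rocks it.
- gate_left (a point): on the floor of the gate, 60 mm to the left (+y) of the pivot. The gate is a steel trough 140 mm long along y, 44 mm wide (38 mm inside), lips 12 mm above its floor (far lip 22 mm at mid-length), open at both ends; its floor is 75 mm above the bench at the pivot and this point is about 57 mm above it when low, 93 mm when raised
- gate_right (a point): on the floor of the gate, 60 mm to the right (-y) of the pivot; otherwise as gate_left
- chute_left (a point): middle of the floor of the left (+y) chute, sorter y = +137 mm. The chute runs from y = 68 mm to an end stop at 205 mm (64 mm high above the bench), 38 mm wide inside, floor sloping from 47 down to 26 mm above the bench, side walls 18 mm above the floor
- chute_right (a point): middle of the floor of the right (-y) chute, mirror image of the left
- ball1_center (a point): centre of the rearmost white ceramic grinding ball (nearest the robot), polished and slippery (friction about 0.2), 25 mm in diameter, about 50 g; at the start it leans on the rear stop of the groove
- ball2_center (a point): centre of the middle ball, the same size, touching the first
- ball3_center (a point): centre of the front ball of the row, nearest the gate
- ball1: the rearmost ball; same ball as ball1_center (origin turns as it rolls: use the centre)
- ball2: the middle ball
- ball3: the front ball
- amber_bottle: bystander: small amber glass bottle, 36 mm across, 68 mm tall; origin at its underside
- mill_jar: bystander: closed steel grinding jar, 46 mm across, 56 mm tall; origin at its underside
- screw_cap: bystander: flat plastic screw cap, 30 mm across, 12 mm tall; origin at its underside
- microplate: bystander: flat 48-well plate, 85 x 127 x 14 mm; origin at its underside
- tube_rack: bystander: tube rack, 100 x 200 mm, 80 mm tall with its tubes; origin at its underside
- pipette: bystander: pipette lying on the table, about 280 mm long, 26 mm wide, 24 mm tall; origin at its underside
- beaker: bystander: small glass beaker, 56 mm across, 60 mm tall; origin at its underside

How it is judged:
By the outcome, as a careful person would: the job done as asked, in the order asked, and still so for the second after the job is handed in, with the robot touching nothing.
It also fails if it takes over 48 s, if anything falls off the work surface, if the arm or the gripper's body presses on something with over 40 N, if the wrist force passes 120 N, or if a joint passes its speed limit or range.

## Working session

There is one attempt and no reset: what is moved stays moved. The work goes in short steps, Python scripts to look and compute and a shell command to move; the robot and the scene stay as the last step left them, time stands still between calls to the robot, and variables do not carry over. Pictures are saved under pics/ and viewed, at most 10 in all, crops included, and the job is handed in when it is done.

```bash
mkdir -p pics; cat > h.py <<'E'
from rig import env, vision
import numpy as np, cv2
def ray(ci,u,v):
    d=np.array([(u-ci['cx'])/ci['fx'],(v-ci['cy'])/ci['fy']]); p=d.copy()
    for _ in range(20): p=d/(1+ci['k1']*(p@p))
    return np.array([p[0],p[1],1.])
def pt(ci,dep,u,v,z=None):
    R=np.array(ci['R']);t=np.array(ci['t']); r=ray(ci,u,v)
    c=-R.T@t; d=R.T@r
    if z is not None: return c+d*(z-c[2])/d[2]
    x=dep[int(v)-1:int(v)+2,int(u)-1:int(u)+2]; x=x[x>0]
    return c+d*np.median(x) if len(x) else None
def tri(c1,uv1,c2,uv2):
    A=[];b=[]
    for ci,uv in((c1,uv1),(c2,uv2)):
        R=np.array(ci['R']);t=np.array(ci['t']);c=-R.T@t;d=R.T@ray(ci,*uv);d/=np.linalg.norm(d)
        P=np.eye(3)-np.outer(d,d);A.append(P);b.append(P@c)
    return np.linalg.lstsq(np.vstack(A),np.hstack(b),rcond=None)[0]
def pix(ci,X):
    c=np.array(ci['R'])@X+np.array(ci['t']);p=c[:2]/c[2];p=p*(1+ci['k1']*(p@p))
    return p*[ci['fx'],ci['fy']]+[ci['cx'],ci['cy']]
E
python3 - <<'E'
from h import *
import pickle
print(env.state())
for n in('scene','top'):
    p,d=vision.capture(n);ci=vision.camera_info(n);cv2.imwrite(f'pics/{n}0.png',p);pickle.dump((p,d,ci),open(n+'0.pkl','wb'));print(ci)
E
```

```text
{'time_s': 0.0, 'joints': array([-7.75782124e+01,  1.96366789e+01,  8.73771302e+01, -9.80432468e-04,
        7.30731792e+01, -8.36599041e+00]), 'joint_vel': array([-0.04775149,  0.01750667,  0.05570634,  0.06120034,  0.0257485 ,
       -0.0488942 ]), 'effort': array([ 5.75051163e-04, -4.33664203e+01, -2.46013856e+01, -1.15843168e-04,
        7.43052224e-03, -5.58926047e-06]), 'position': array([ 0.1862502 , -0.49043247,  0.23062436]), 'tool_rot': array([-1.79913801e+02, -1.17288846e-02,  2.07880553e+01]), 'force': array([ 0.95036801, -0.41066646, -0.13472219]), 'moment': array([ 0.0058551 , -0.03145251, -0.00521134]), 'grasp_force': 0.0, 'grip_width': 0.0856035203728871}
{'fx': 399.67807191833634, 'fy': 399.67807191833634, 'cx': 317.5395158791361, 'cy': 199.68858377462507, 'k1': -0.09505857877799967, 'R': array([[ 0.85229652,  0.52302234,  0.00618729],
       [ 0.39762299, -0.64017465, -0.65732213],
       [-0.3398332 ,  0.56269357, -0.75358433]]), 't': array([-0.48372142, -0.15491503,  1.49649013])}
{'fx': 377.9642189752415, 'fy': 377.9642189752415, 'cx': 320.875207242504, 'cy': 198.66218482431447, 'k1': -0.045915560269029085, 'R': array([[ 0.02419477, -0.99954305,  0.01811907],
       [-0.99059308, -0.02641205, -0.1342675 ],
       [ 0.13468471, -0.01470005, -0.99077946]]), 't': array([-0.03199509,  0.53822744,  1.03956161])}
```

View pics/scene0.png

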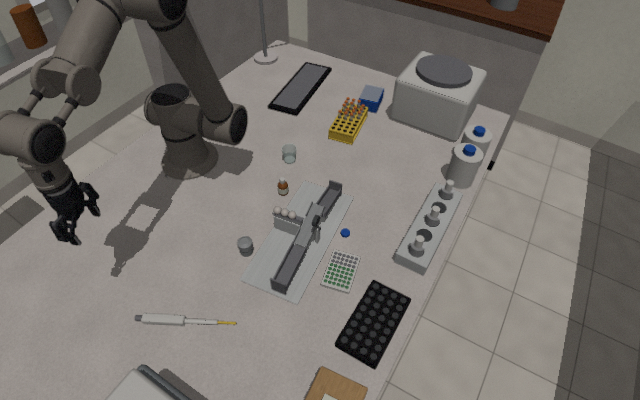

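View pics/top0.png

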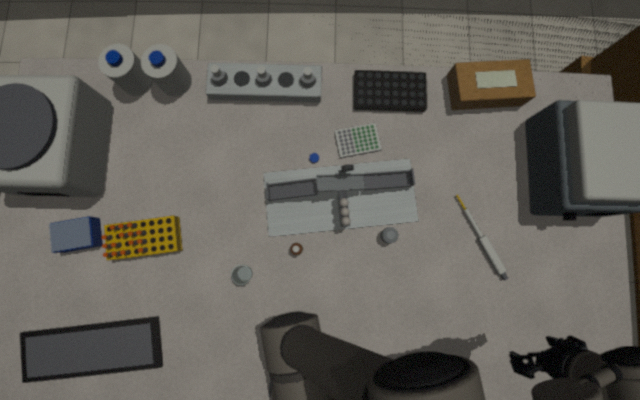

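The scene view shows the sorter around (305,235), with balls at (285,213). In the top view the balls are at about (345,198–222), the gate at (342,182) and the base corners near (263,175), (411,160), (418,222) and (268,235). I'll enlarge both next.

```bash
python3 - <<'E'
from h import *
import pickle
a=pickle.load(open('scene0.pkl','rb'));b=pickle.load(open('top0.pkl','rb'))
A=cv2.resize(a[0][170:300,235:365],(560,560),interpolation=cv2.INTER_CUBIC)  # x4.31
B=cv2.resize(b[0][150:245,255:425],(800,447),interpolation=cv2.INTER_CUBIC) # x4.706
cv2.imwrite('pics/s1.png',A);cv2.imwrite('pics/t1.png',B)
E
```

```text
(no output)
```

View pics/s1.png

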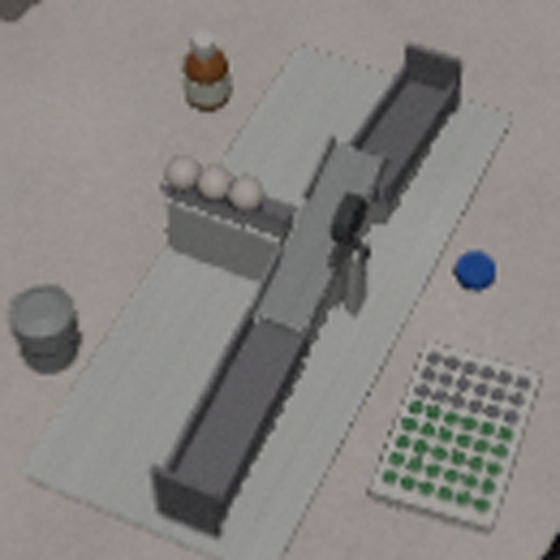

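View pics/t1.png

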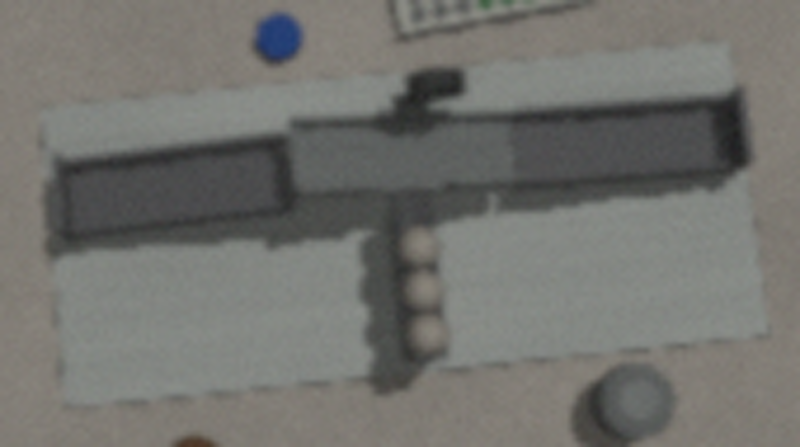

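The crops show the gate's left (+y) end raised: at (355,150) in the scene crop it stands above the chute, and the disc leans right. The balls are at (183,172), (214,183), (246,193) in the scene crop and (428,333), (424,290), (420,245) in the top crop.

```bash
python3 - <<'E'
from h import *
import pickle
a=pickle.load(open('scene0.pkl','rb'));b=pickle.load(open('top0.pkl','rb'))
S=lambda x,y:(235+x/4.308-.4,170+y/4.308-.4)
T=lambda x,y:(255+x/4.706-.4,150+y/4.706-.4)
for s,t in zip([(183,172),(214,183),(246,193)],[(428,333),(424,290),(420,245)]):
    print('ball',tri(a[2],S(*s),b[2],T(*t)).round(4))
c=[(42,112),(728,45),(768,333),(65,405)]
P=[pt(b[2],None,*T(*q),z=.006) for q in c]
print('top corners',np.round(P,4)); m=np.mean(P,0);print('mid',m)
Q=[pt(a[2],None,*S(*q),z=.006) for q in [(303,48),(512,115),(28,477)]];print('scene corners',np.round(Q,4))
ey=(P[0]+P[3]-P[1]-P[2]);ex=(P[0]+P[1]-P[2]-P[3]);print(np.degrees(np.arctan2(ey[1],ey[0]))-90,np.degrees(np.arctan2(ex[1],ex[0])))
print('chute left end',tri(a[2],S(462,62),b[2],T(55,160)))
for n,s in (('bottle',(207,100)),('jar',(47,350)),):print(n,pt(a[2],a[1],*S(*s)))
# raised gate depth
for q in [(310,160),(350,160),(400,160),(450,160),(500,160)]: print(q,pt(b[2],b[1],*T(*q)).round(4))
E
```

```text
ball [ 0.4745 -0.0855  0.0889]
ball [ 0.4992 -0.0826  0.0895]
ball [ 0.5247 -0.0798  0.092 ]
top corners [[ 0.6137  0.1523  0.006 ]
 [ 0.6694 -0.2805  0.006 ]
 [ 0.4865 -0.3042  0.006 ]
 [ 0.4312  0.1301  0.006 ]]
mid [ 0.55019553 -0.07556986  0.006     ]
scene corners [[ 0.4366  0.1279  0.006 ]
 [ 0.6176  0.1536  0.006 ]
 [ 0.4951 -0.3062  0.006 ]]
7.287749885166491 7.157939121265979
chute left end [0.57595768 0.13714242 0.05820005]
bottle [0.4095321  0.03006383 0.01840685]
jar [ 0.45895801 -0.23254185  0.03727062]
(310, 160) [ 0.5724 -0.0154  0.0929]
(350, 160) [ 0.5743 -0.0387  0.0859]
(400, 160) [ 0.5764 -0.0682  0.0782]
(450, 160) [ 0.5793 -0.0986  0.067 ]
(500, 160) [ 0.5817 -0.1293  0.0581]
```

```bash
python3 -m inch '[[0.5,-0.3,-0.1,0,0,0.02],[1.3,-0.9,-0.2,0,0,0.04],[2.3,-1.5,-0.3,0,0,0.06],[3.3,-2.2,-0.4,0,0,0.08],[4.3,-2.9,-0.5,0,0,0.1],[5.3,-3.5,-0.6,0,0,0.12],[6.3,-4.2,-0.7,0,0,0.14],[7.3,-4.9,-0.7,0,0,0.16],[8.3,-5.5,-0.7,0,0,0.18],[9.3,-6.2,-0.7,0,0,0.2],[10.3,-6.9,-0.7,0,0,0.22],[11.3,-7.5,-0.7,0,0,0.237],[12.3,-8.2,-0.7,0,0,0.237],[13.2,-8.8,-0.7,0,0,0.237],[14,-9.3,-0.7,0,0,0.237],[14.6,-9.7,-0.7,0,0,0.237],[15,-10,-0.7,0,0,0.237],[15,-10,-0.7,0,0,0.237],[15,-10,-0.7,0,0,0.237],[15,-10,-0.7,0,0,0.237]]' 0
python3 - <<'E'
from h import *
import pickle
s=env.state();ci=vision.camera_info('wrist');p,d=vision.capture('wrist');cv2.imwrite('pics/w1.png',p);pickle.dump((p,d,ci),open('w1.pkl','wb'))
print(s['position'],s['tool_rot'],s['joints'],s['force'],s['grip_width']);R=np.array(ci['R']);print(-R.T@np.array(ci['t']),R[2])
E
```

```text
time_s: 1.77
position: [0.5001, -0.0511, 0.252]
tool_rot: [180.0, 0.1, 7.2]
force: [0.4, -0.4, 0.6]
grip_width: 0.0004
grasp_force: 0.0
[ 0.50007035 -0.0510919   0.2520095 ] [1.79992940e+02 5.34288934e-02 7.20557233e+00] [-1.45591084e+01  1.63466058e+01  8.86477537e+01 -2.72913864e-02
  7.50526444e+01  6.82423661e+01] [ 0.36258172 -0.38838583  0.62217244] 0.00038866256596333594
[ 0.56430916 -0.04289789  0.39376728] [-0.25744107 -0.03274417 -0.96573905]
```

View pics/w1.png

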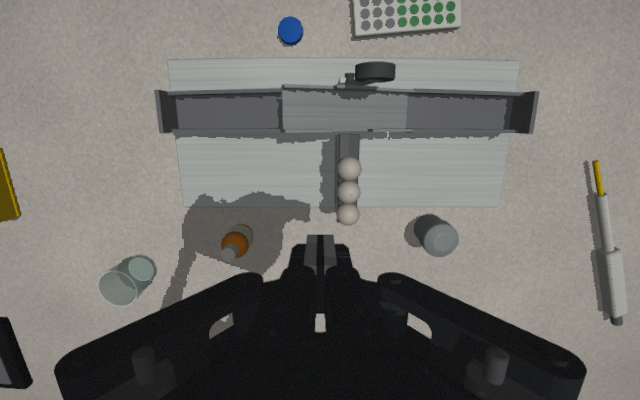

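The wrist view is nearly aligned with the sorter. The balls are at (349,214), (349,191) and (349,169), the gate's raised left end at (283,88–131), and the chutes' outer ends at (160,110) and (535,110).

```bash
python3 - <<'E'
from h import *
import pickle
a=pickle.load(open('scene0.pkl','rb'));b=pickle.load(open('top0.pkl','rb'));w=pickle.load(open('w1.pkl','rb'))
T=lambda x,y:(255+x/4.706-.4,150+y/4.706-.4)
S=lambda x,y:(235+x/4.308-.4,170+y/4.308-.4)
th=np.radians(7.2);ex=np.array([np.cos(th),np.sin(th),0]);ey=np.array([-np.sin(th),np.cos(th),0])
B=[]
for s,t,u in zip([(183,172),(214,183),(246,193)],[(428,333),(424,290),(420,245)],[(348,214),(348.5,191),(349,168.5)]):
    p=tri(w[2],u,b[2],T(*t));B.append(p);print('ball',p.round(4),tri(w[2],u,a[2],S(*s)).round(4),pt(w[2],None,*u,z=.0895).round(4))
L=pt(w[2],None,162,92,z=.064);Rr=pt(w[2],None,534,92,z=.064);print('chute ends',L,Rr,(L-Rr)@ey)
g=[(p,pt(w[2],w[1],*p)) for p in [(286,112),(300,112),(320,112),(345,112),(370,112),(395,112),(345,97),(345,125),(300,93),(300,126),(220,95),(220,128)]]
O=np.array([.5825,-.0715,0])
for p,x in g: print(p,x.round(4),'sorter',(x-O)@ex,(x-O)@ey)
for x in B: print('b',(x-O)@ex,(x-O)@ey)
d=w[1]
for u in (300,220,345): print(u,[(v,*( (lambda q:(round(1e3*((q-O)@ex)),round(1e3*q[2])))(pt(w[2],d,u,v)))) for v in range(82,140,3)])
E
```

```text
ball [ 0.4742 -0.0847  0.0945] [ 0.473  -0.0852  0.0881] [ 0.4726 -0.0852  0.0895]
ball [ 0.4988 -0.0819  0.0931] [ 0.4981 -0.082   0.0883] [ 0.4979 -0.0819  0.0895]
ball [ 0.5235 -0.0782  0.1014] [ 0.5225 -0.0785  0.0895] [ 0.5217 -0.0789  0.0895]
chute ends [0.57544251 0.12881223 0.064     ] [ 0.62680941 -0.26923384  0.064     ] 0.4013453391386938
(286, 112) [ 0.5697 -0.009   0.0934] sorter -0.004841163962971042 0.06364062439333858
(300, 112) [ 0.5715 -0.0223  0.0889] sorter -0.004741060396283027 0.05021599627707594
(320, 112) [ 0.5741 -0.042   0.0834] sorter -0.004598226702969187 0.03034225155581431
(345, 112) [ 0.5776 -0.0677  0.0755] sorter -0.004336769344394808 0.004399515476634082
(370, 112) [ 0.5814 -0.0947  0.0674] sorter -0.004011117028045953 -0.02290247489555575
(395, 112) [ 0.5855 -0.1235  0.0581] sorter -0.0035765507748362064 -0.051942801722604647
(345, 97) [ 0.5924 -0.0656  0.075 ] sorter 0.01056359353814834 0.004644775889047692
(345, 125) [ 0.5646 -0.0696  0.0756] sorter -0.017478775974034102 0.004160462338277879
(300, 93) [ 0.5893 -0.0203  0.0894] sorter 0.01320049340
[... 613 characters left out ...]
, 90), (124, -16, 89), (127, -19, 90), (130, -22, 101), (133, -28, 5), (136, -32, 5), (139, -36, 5)]
220 [(82, 35, 5), (85, 31, 5), (88, 28, 5), (91, 19, 54), (94, 17, 45), (97, 14, 34), (100, 11, 35), (103, 8, 35), (106, 4, 35), (109, 1, 34), (112, -2, 35), (115, -6, 34), (118, -9, 34), (121, -13, 34), (124, -16, 34), (127, -20, 35), (130, -23, 53), (133, -28, 5), (136, -31, 5), (139, -35, 6)]
345 [(82, 25, 77), (85, 19, 99), (88, 17, 93), (91, 16, 76), (94, 14, 75), (97, 11, 75), (100, 8, 75), (103, 5, 76), (106, 2, 75), (109, -1, 75), (112, -4, 75), (115, -7, 75), (118, -10, 75), (121, -13, 75), (124, -16, 75), (127, -20, 76), (130, -23, 76), (133, -28, 6), (136, -29, 80), (139, -32, 81)]
```

```bash
python3 -m inch '[[0.5,-0.2,0.3,0,0,0],[1.2,-0.4,0.9,-0.05,0,0],[1.9,-0.6,1.6,-0.12,0,0],[2.4,-0.78,2.3,-0.2,0,0],[2.57,-0.78,3,-0.26,0,0],[2.57,-0.78,3.7,-0.26,0,0],[2.57,-0.78,4.3,-0.26,0,0],[2.57,-0.78,4.7,-0.26,0,0],[2.57,-0.78,4.9,-0.26,0,0],[2.57,-0.78,5.0,-0.26,0,0]]'
python3 -m inch '[[0,-0.03,0.1,0,0,0],[0,-0.05,0.2,0,0,0],[0,-0.08,0.3,0,0,0],[0,-0.1,0.4,0,0,0],[0,-0.13,0.5,0,0,0],[0,-0.16,0.6,0,0,0],[0,-0.18,0.7,0,0,0],[0,-0.2,0.8,0,0,0],[0,-0.23,0.9,0,0,0],[0,-0.26,1.0,0,0,0]]'
python3 - <<'E'
from h import *
import pickle
ci=vision.camera_info('scene');p,d=vision.capture('scene');cv2.imwrite('pics/s2.png',cv2.resize(p[170:300,235:365],(560,560),interpolation=cv2.INTER_CUBIC))
E
```

```text
time_s: 2.65
position: [0.5735, -0.0187, 0.1015]
tool_rot: [165.1, 0.1, 7.1]
force: [-0.0, -0.8, 0.3]
grip_width: 0.0001
grasp_force: 0.0
time_s: 3.48
position: [0.5741, -0.018, 0.0709]
tool_rot: [165.1, 0.0, 7.2]
force: [0.2, 0.6, -0.1]
grip_width: -0.0
grasp_force: 0.0
```

View pics/s2.png

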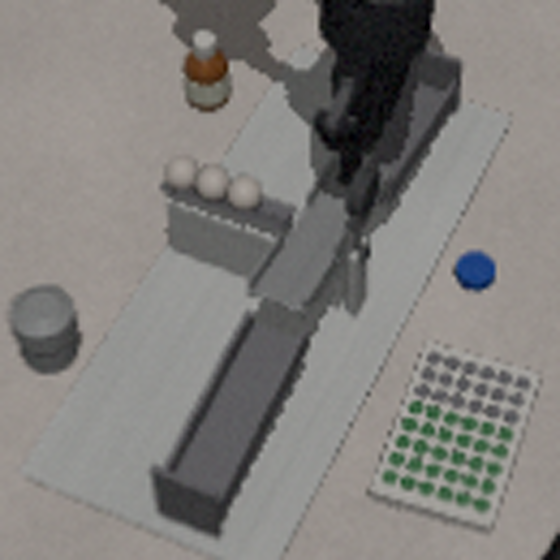

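The gate is rocked: its right end at (300,290) is now up and its left end is low under the finger. I'll withdraw along the tool axis and right the tool.

```bash
python3 -m inch '[[0,0,-0.4,0,0,0],[0,0,-1.2,0,0,0],[0,0,-2.2,0,0,0],[0,0,-3.2,0,0,0],[0,0,-3.8,0.1,0,0],[0,0,-4,0.2,0,0],[0,0,-4,0.262,0,0],[0,0,-4,0.262,0,0],[0,0,-4,0.262,0,0]]'
python3 - <<'E'
from h import *
s=env.state();th=np.radians(s['tool_rot'][2]);d=np.array([.4338,-.09,.087])-s['position']
print(s['position'],s['tool_rot'],d[0]*np.cos(th)/.03+d[1]*np.sin(th)/.03,(d[0]*np.sin(th)-d[1]*np.cos(th))/.03,-d[2]/.03)
E
```

```text
time_s: 4.28
position: [0.5701, 0.0117, 0.187]
tool_rot: [-180.0, 0.0, 7.1]
force: [-0.5, 1.1, -0.4]
grip_width: -0.0
grasp_force: 0.0
[0.57009672 0.01168329 0.186982  ] [-1.79983236e+02  3.65249147e-02  7.08826235e+00] -4.926752327819683 2.802912822083604 3.3327334455303976
```

```bash
python3 -m inch '[[-0.4,0.2,0,0,0,0],[-1.2,0.7,0,0,0,0],[-2.1,1.2,0,0,0,0],[-3,1.7,0,0,0,0],[-3.9,2.2,0,0,0,0],[-4.6,2.6,0,0,0,0],[-4.93,2.8,0.3,0,0,0],[-4.93,2.8,1,0,0,0],[-4.93,2.8,1.8,0,0,0],[-4.93,2.8,2.5,0,0,0],[-4.93,2.8,3,0,0,0],[-4.93,2.8,3.3,0,0,0],[-4.93,2.8,3.3,0,0,0],[-4.93,2.8,3.3,0,0,0]]'
python3 - <<'E'
from h import *
import pickle
ci=vision.camera_info('wrist');p,d=vision.capture('wrist');pickle.dump((p,d,ci),open('w2.pkl','wb'))
q,e=vision.capture('scene')
W=cv2.resize(p[60:300,200:440],(480,480),interpolation=cv2.INTER_CUBIC)   # x2
Q=cv2.resize(q[185:245,245:285],(320,480),interpolation=cv2.INTER_CUBIC)  # x8
cv2.imwrite('pics/w2.png',np.hstack([W,Q]))
E
```

```text
time_s: 5.45
position: [0.434, -0.0886, 0.088]
tool_rot: [-179.9, 0.1, 7.3]
force: [-0.0, 0.2, 0.9]
grip_width: -0.0001
grasp_force: 0.0
```

View pics/w2.png

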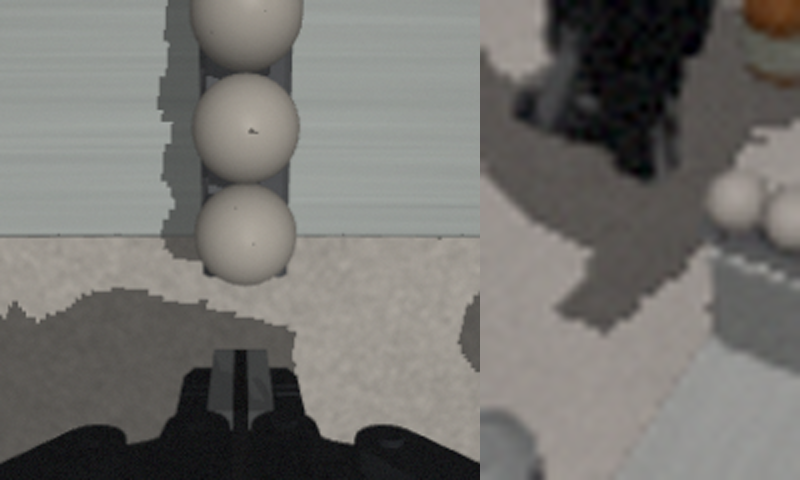

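The fingertip seam is at crop x=241 and ball 1 at (246,235), so the ball lies about 1.2 mm towards tool +y. It is about 16 mm ahead of the tip. I'll correct that, lower slightly and push slowly along the climbing groove.

```bash
python3 -m inch '[[0.1,0.04,0.07,0,0,0],[0.25,0.04,0.07,0,0,0],[0.4,0.04,0.07,0,0,0],[0.5,0.04,0.07,0,0,0],[0.6,0.04,0.07,0,0,0],[0.7,0.04,0.06,0,0,0],[0.8,0.04,0.06,0,0,0],[0.9,0.04,0.05,0,0,0],[1.0,0.04,0.04,0,0,0],[1.1,0.04,0.04,0,0,0],[1.2,0.04,0.03,0,0,0],[1.3,0.04,0.03,0,0,0],[1.4,0.04,0.02,0,0,0],[1.5,0.04,0.02,0,0,0],[1.6,0.04,0.01,0,0,0],[1.7,0.04,0.01,0,0,0],[1.8,0.04,0,0,0,0],[1.9,0.04,-0.01,0,0,0],[2.0,0.04,-0.01,0,0,0],[2.1,0.04,-0.01,0,0,0]]'
python3 - <<'E'
from h import *
p,d=vision.capture('wrist');q,e=vision.capture('scene')
W=cv2.resize(p[0:300,170:470],(480,480),interpolation=cv2.INTER_CUBIC)   # x1.6
Q=cv2.resize(q[175:255,265:345],(320,320),interpolation=cv2.INTER_CUBIC)  # x4
cv2.imwrite('pics/w3.png',np.hstack([W,np.vstack([Q,np.zeros((160,320,3),np.uint8)])]))
E
```

```text
time_s: 7.22
position: [0.4971, -0.0823, 0.0884]
tool_rot: [-179.9, -0.0, 7.2]
force: [-0.7, -0.9, -0.7]
grip_width: 0.0002
grasp_force: 0.2
```

View pics/w3.png

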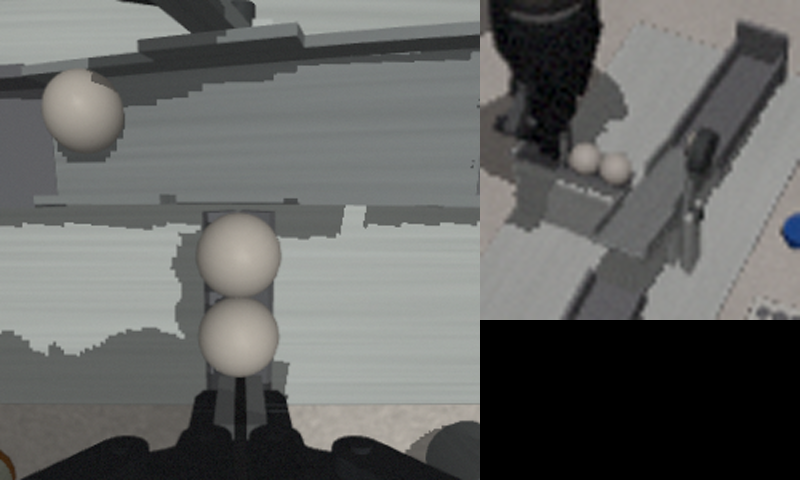

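Ball 3 is at crop (83,110), rolling left on the gate. Balls 2 and 1 wait at (239,255) and (239,338), with ball 1 about 42 mm short of the crest.

```bash
python3 -m inch '[[0.1,0,0,0,0,0],[0.2,0,-0.01,0,0,0],[0.3,0,-0.01,0,0,0],[0.4,0,-0.02,0,0,0],[0.5,0,-0.03,0,0,0],[0.6,0,-0.03,0,0,0],[0.7,0,-0.04,0,0,0],[0.8,0,-0.04,0,0,0],[0.9,0,-0.05,0,0,0],[1.0,0,-0.05,0,0,0],[1.1,0,-0.06,0,0,0],[1.2,0,-0.06,0,0,0],[1.3,0,-0.07,0,0,0],[1.4,0,-0.08,0,0,0],[1.45,0,-0.08,0,0,0],[1.5,0,-0.08,0,0,0],[1.55,0,-0.09,0,0,0],[1.58,0,-0.09,0,0,0],[1.58,0,-0.09,0,0,0],[1.58,0,-0.09,0,0,0]]'
python3 - <<'E'
from h import *
p,d=vision.capture('wrist');q,e=vision.capture('scene')
W=cv2.resize(p[0:300,100:400],(480,480),interpolation=cv2.INTER_CUBIC)   # x1.6
Q=cv2.resize(q[170:250,275:355],(320,320),interpolation=cv2.INTER_CUBIC)  # x4
cv2.imwrite('pics/w4.png',np.hstack([W,np.vstack([Q,np.zeros((160,320,3),np.uint8)])]))
E
```

```text
time_s: 8.98
position: [0.5437, -0.0764, 0.0911]
tool_rot: [-179.9, 0.0, 7.2]
force: [0.7, 1.5, -0.7]
grip_width: 0.0003
grasp_force: 0.0
```

View pics/w4.png

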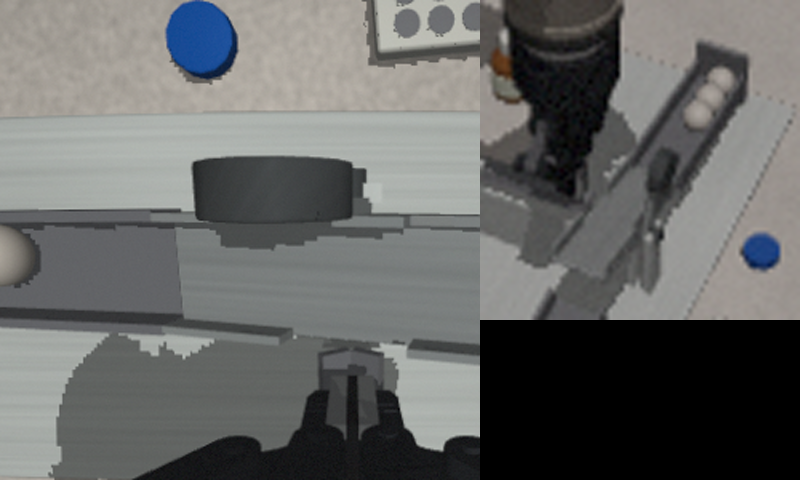

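All three balls lie in the left chute, at crop (720,78), (709,97) and (696,116), and the groove is empty. I'll retreat backwards and up, then take a final check.

```bash
python3 -m inch '[[-0.3,0,-0.1,0,0,0],[-0.7,0,-0.4,0,0,0],[-1.1,0,-1,0,0,0],[-1.5,0,-1.8,0,0,0],[-1.8,0,-2.6,0,0,0],[-2,0,-3.4,0,0,0],[-2,0,-3.8,0,0,0],[-2,0,-4,0,0,0],[-2,0,-4,0,0,0],[-2,0,-4,0,0,0],[-2,0,-4,0,0,0],[-2,0,-4,0,0,0],[-2,0,-4,0,0,0],[-2,0,-4,0,0,0],[-2,0,-4,0,0,0],[-2,0,-4,0,0,0]]'
python3 - <<'E'
from h import *
q,e=vision.capture('scene')
cv2.imwrite('pics/s5.png',cv2.resize(q[170:300,235:365],(560,560),interpolation=cv2.INTER_CUBIC))
E
```

```text
time_s: 10.42
position: [0.4842, -0.0841, 0.2108]
tool_rot: [-179.9, 0.0, 7.2]
force: [0.1, 0.1, -0.9]
grip_width: -0.0
grasp_force: 0.0
```

View pics/s5.png

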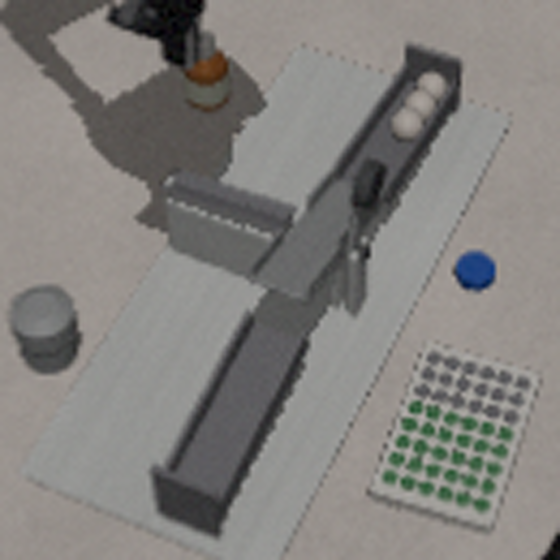

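The three balls rest in the left chute at (432,85), (420,103) and (406,123), the gate is down on the left, the bystanders haven't moved, and the robot is clear.

```bash
python3 -c "
from rig import env
print(env.job_done())"
```

```text
the job is handed in; nothing more can be done
None
```

I rocked the gate to the left and pushed all three balls over it; they rest in the left chute, the bystanders show no movement in the last picture, and the job was handed in at about 10.5 s.

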